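# Put the hanging tyre lever away in the slot block

## Task

Take the orange tyre lever off its hook (raise it a little so the eye clears the lip, then draw it out) and stand it upright, eye at the top, in the slot of the white block on the aluminium rail, fully home on the slot's floor, then let go. The block slides on its rail, so look or feel for where the slot is today; leave the other tools hanging and everything else where it stands.

Things in the scene. Friction and masses are not known exactly. Their poses are not given: they have to be found in the camera images.
- lever: Orange tyre lever with black stripe, 70 g: a straight flat bar 174.5 mm long, 24 mm wide (own y), 9 mm thick (own x). Hangs upright from one of the three hooks, x and y parallel to the rack's. Origin: middle of the hanging eye at its top; z points up the bar. Top edge 19.5 mm above the origin; the eye is open from 14 mm below to 11 mm above it, 10 mm wide; below that, solid bar.
- lever_grip (a point): Good place to pinch the lever from above, across its 24 mm width (one finger on each side along its y): on its axis, 42 mm below its origin; axes as the lever's.
- lever_foot (a point): Middle of the lever's square lower end, 155 mm below the lever's origin along its axis; axes as the lever's.
- rack: White steel frame, fixed: pine foot 100 x 360 x 18 mm, two 14 mm posts 340 mm apart and 262 mm high, a thin bar 26 mm tall across their tops. Origin: centre of the foot's underside; y along the bar; the hooks point to its -x. Hooks at y = -100, 0, 100 mm: level steel rods 6 mm thick, centre 250 mm high, running from x = 0 to -58 mm. Tools hang at x = -40 mm.
- hook_tip (a point): Rod end of the middle hook, at rod height, 58 mm out from the bar; axes as the rack's. Here each hook turns up into a lip: top 9 mm above the rod's centre, outer face 3 mm beyond this point. To unhook a tool raise it 12 mm (7 to 17 will do), then draw it level along the rack's -x until its eye is 17 mm or more beyond this point.
- dock: Aluminium rail plate 170 (x) x 64 (y) x 12 mm, fixed; origin at the centre of its underside, z up. On it a white plastic slot block, 112 (x) x 60 (y) x 50 mm, has been left anywhere up to 15 mm either way along the dock's x; where is not reported. It is stiff: more than 50 N to shift it. In its middle is one slot, 13 mm wide (along x), 30 mm long (along y), 45 mm deep.
- block_top (a point): Fixed point of the dock: on its centre line at the height of the block's top face, 62 mm above the dock's origin; axes as the dock's. The slot's centre lies within 15 mm of it along x (0 along y); its black floor is 45 mm below; 1 mm chamfer at the mouth. The top face is flat all round the slot, so it can be probed with the lever's foot, or the slot seen by camera.
- wrench: Chrome wrench, 160 mm long, 120 g, hanging by the same kind of eye from another hook; origin at the middle of its eye.
- gauge: Silver dial gauge, 135 mm long, 48 mm dial, 110 g, hanging by the same kind of eye from the third hook; origin at the middle of its eye.
- tin: Open grey plastic tin, 76 mm across, 70 mm tall, standing on the table; origin at the centre of its underside.
- lube: Green oil bottle, 48 mm across, 130 mm tall, standing; origin at the centre of its underside.
- acrylic_box: Clear open box, 130 x 100 x 60 mm; origin at the centre of its underside.
- scraper: Stainless scraper with a black handle lying flat on the table, 185 mm long, 12 mm high; its handle runs 95 mm from the origin along its own -x and the 50 mm wide blade ends 90 mm along +x; origin on its underside.
- patch_kit: Blue patch kit box, 70 x 110 x 28 mm; origin at the centre of its underside.

How it is judged:
On the way:
1. the lever is off its hook and carried clear (60 mm or more from where it hung, eye still 200 mm or more above the table) (distance of lever from where it was at the start of the episode above 0.06 m and height (world z) of lever above 0.2 m), for 0.1 s.
At the end, for the whole second after the job is handed in: The lever stands still in the block's slot, eye up, within 0.13 rad of vertical, its foot no more than 5 mm above the slot's floor, let go; the wrench and the gauge still hang on their hooks (z of lever_foot in the frame of dock between 0.012 and 0.022 m and x of lever_foot in the frame of dock between -0.023 and 0.023 m and y of lever_foot in the frame of dock between -0.013 and 0.013 m and angle between lever's own z axis and vertical below 0.13 rad and linear speed of lever below 0.05 m/s and angular speed of lever below 0.4 rad/s and height (world z) of each of wrench, gauge above 0.23 m); the robot touches nothing.
It fails at once if the wrench or the gauge is knocked off its hook or shifted more than 35 mm (height (world z) of any of wrench, gauge below 0.22 m or distance of any of wrench, gauge from where it was at the start of the episode above 0.035 m).
It fails at once if the tin, bottle, acrylic box, scraper or patch kit is moved more than 30 mm (distance of any of tin, lube, acrylic_box, scraper, patch_kit from where it was at the start of the episode above 0.03 m).
It also fails if it takes over 58 s, if anything falls off the work surface, if the arm or the gripper's body presses on something with over 40 N, if the wrist force passes 120 N, or if a joint passes its speed limit or range.

## Robot

A 6-joint arm with a two-finger parallel gripper is mounted at the origin on the work surface. World frame = base frame: x ahead of the robot, y to its left, z up, the work surface at z = 0. Lengths are in m, angles in rad, forces in N, time in s.
With the tool pointing down it reaches from about 0.425 to 1.125 m from the base axis. Payload 14.9 kg.
Tool frame: the origin (TCP) lies midway between the tips of the shut fingers; the grasp point (between the pads) lies 19 mm behind it (manip.grasp_offset is the distance from the TCP to the grasp point, in m); z points along the fingers, y is the line along which they close (so a half turn about z gives the same grasp; the last joint's range is limited). The gripper opens to 91 mm and grips with 3 to 60 N. Pads are 32 mm wide; open, the fingers measure 118 mm over their backs; the gripper's body (76 mm by 178 mm) begins 60 mm behind the grasp point.
Start: joints at [1.191, 0.379, 1.734, -0, 1.028, -0.033], TCP at [0.238, 0.658, 0.214] pointing down, gripper open.
Joint ranges: [-2.77, 2.77], [-0.74, 2.19], [0, 2.66], [-1.06, 4.2], [0.31, 2.87], [-3.08, 3.08]. Speed limits (rad/s): [1.89, 1.89, 2.39, 3.14, 3.14, 3.14].

## Interface

Orientations are given as a unit quaternion [w, x, y, z].
In Python, from bench import manip gives the robot as it stands.
- The arm moves only by the tool move_arm, never from a script. Its arguments are lists of equal length, an entry for each row: "grip": the opening, from -1 (shut) to 1 (fully open); "slide": the shift along the world's x, y, z as a fraction of full scale, a list of three; "turn": the turn about the world's z as a fraction of full scale. A call has exactly 10 rows; each row shifts and turns the commanded pose from where the row before left it; what a row does not reach is not made up. Full scale, the value 1, is 0.025 m for a shift and pi/2 rad for a turn. A row lasts 1/12 s, in which the tool goes at most 41.7 mm and 7.16 degrees, less where a joint would pass 70% of its speed; a pose out of reach is approached as far as the arm can. A call with a number of a shift or a turn outside -1 to 1 is refused whole. A call with a gripper value outside its range is refused whole. The fingers move at their own pace and stop on an object; "newtons" is the grip in N (left out, the last holds). Time passes only in rows, so rows that do not move let the fingers close, or fill a call up. It gives the time, the measured TCP pose, the force, the opening and the grip force at its end, in the units of the state.
- manip.sense(): the state, without advancing time (a new reading comes with each control period).
- manip.read_camera(name): name is "scene" or "top" or "wrist"; returns the picture (480x640x3 uint8, blue, green, red); there is no depth.
- manip.calibration(name): a dict with "fx", "fy", "cx", "cy" (pixels), "dist" ([k1, k2, p1, p2, k3] as OpenCV has them; the pictures are not rectified), "R" (3x3) and "t" (3): a world point X has camera coordinates R X + t; the wrist camera has in their place "mount" (4x4, takes a point from camera to tool coordinates, whose origin is the TCP and whose axes are the flange's). Camera axes: x right, y down, z forward; pixel columns grow to the right and rows downward; lengths in m; the calibration is good to about 2 mm. A picture is of the moment at which its call begins: read the wrist's pose just before it. calibration takes no time and is no camera call.
- manip.hand_in(): hands the job in; it is judged then, once.
The state is a dict: "time": time; "joint_pos": joint angles; "qd": joint speeds; "joint_torque": joint torques, N m; "position": TCP position; "tcp_rot": TCP orientation; "ft_force": force on the tool from outside, world axes, zero at the start; "torque": the same for the moment, N m; "grip_width": finger opening in m; "grasp_force": force on a finger pad.
Only numpy, scipy, OpenCV 4.12 (cv2) and the standard library are available. Lean on these libraries where they do the work, as an engineer would, in place of code of your own. Each camera call takes 0.05 s, during which the arm holds its last target. There are 200 camera calls.

## Working session

There is one attempt and no reset: what is moved stays moved. The work goes in short steps, Python scripts to look and compute and a tool call to move; the robot and the scene stay as the last step left them, time stands still between calls to the robot, and variables do not carry over. Pictures are saved under pics/ and viewed, at most 10 in all, crops included, and the job is handed in when it is done.

Besides the shell and the picture viewer there is one more tool, called after "Emit:" as name(argument=value, ...), one argument or row to a line, values as JSON. move_arm: Moves the arm, as the interface text tells. Its arguments: {"type":"object","properties":{"grip":{"type":"array"},"slide":{"type":"array"},"turn":{"type":"array"},"newtons":{"type":"number"}},"required":["grip","slide","turn"]}

```bash
mkdir -p pics; ls; python3 - <<'E'
from bench import manip
import cv2,numpy as np
s=manip.sense(); print(s['time'],s['position'],s['tcp_rot'],s['grip_width'])
a=manip.read_camera("scene");b=manip.read_camera("top")
cv2.imwrite("pics/scene0.png",a);cv2.imwrite("pics/top0.png",b)
for n in("scene","top","wrist"):
  c=manip.calibration(n);print(n,{k:np.round(v,4).tolist() for k,v in c.items()})
E
```

```text
pics
0.0 [0.23776436 0.65797396 0.21329288] [-1.04763362e-04  1.72508764e-01  9.85007845e-01 -5.10235404e-04] 0.09121494163713814
scene {'fx': 570.7598, 'fy': 570.7598, 'cx': 317.9693, 'cy': 236.7785, 'dist': [-0.1568, 0.0, 0.0, 0.0, 0.0], 'R': [[0.1542, 0.9879, -0.016], [0.6829, -0.1183, -0.7208], [-0.714, 0.1002, -0.6929]], 't': [-0.0973, -0.2731, 1.6084]}
top {'fx': 485.4231, 'fy': 485.4231, 'cx': 327.8544, 'cy': 241.6294, 'dist': [-0.0034, 0.0, 0.0, 0.0, 0.0], 'R': [[-0.0231, -0.9997, 0.0105], [-0.996, 0.0221, -0.0867], [0.0864, -0.0124, -0.9962]], 't': [0.0145, 0.5963, 1.1138]}
wrist {'fx': 331.0153, 'fy': 331.0153, 'cx': 318.5446, 'cy': 244.3381, 'dist': [-0.0501, 0.0, 0.0, 0.0, 0.0], 'mount': [[-0.001, -0.9696, -0.2447, 0.0687], [1.0, -0.0008, -0.0007, 0.0004], [0.0005, -0.2447, 0.9696, -0.172], [0.0, 0.0, 0.0, 1.0]]}
```

View pics/scene0.png

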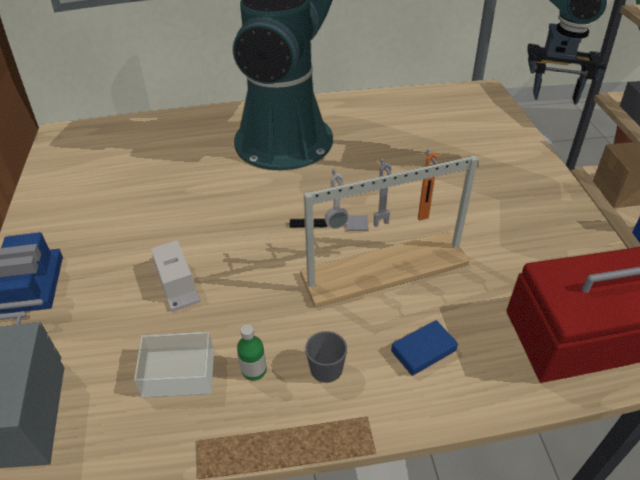

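View pics/top0.png

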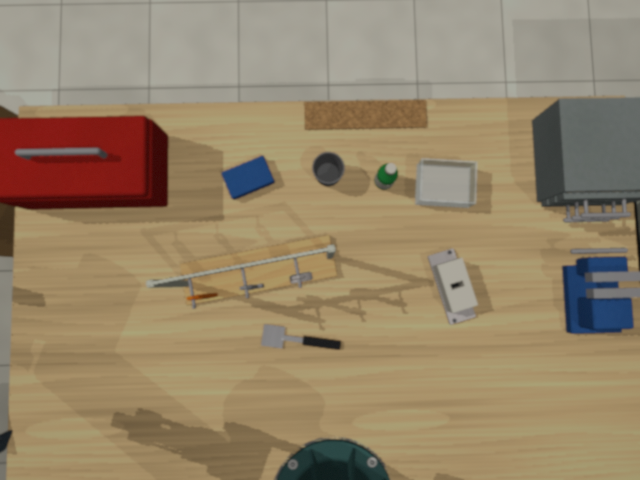

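```bash
cat > h.py <<'E'
import cv2,numpy as np
from bench import manip
def ray(n,uv,T=None):
    c=manip.calibration(n);K=np.array([[c['fx'],0,c['cx']],[0,c['fy'],c['cy']],[0,0,1]])
    p=cv2.undistortPoints(np.array(uv,float).reshape(-1,1,2),K,np.array(c['dist'],float)).reshape(-1,2)
    d=np.c_[p,np.ones(len(p))]
    if n=="wrist":
        M=T@np.array(c['mount']);return M[:3,3],d@M[:3,:3].T
    R=np.array(c['R']);return -R.T@np.array(c['t']),d@R
def onz(n,uv,z,T=None):
    o,d=ray(n,uv,T);return o+d*((z-o[2])/d[:,2])[:,None]
def tri(u1,u2):
    o1,d1=ray("scene",u1);o2,d2=ray("top",u2);d1=d1[0];d2=d2[0]
    s=np.linalg.lstsq(np.c_[d1,-d2],o2-o1,rcond=None)[0]
    a=o1+s[0]*d1;b=o2+s[1]*d2;return (a+b)/2,np.linalg.norm(a-b)
E
python3 - <<'E'
from h import *
a=cv2.imread("pics/scene0.png");b=cv2.imread("pics/top0.png")
for n,im,box in(("scene",a,(400,140,450,240)),("top",b,(180,280,225,310))):
    hsv=cv2.cvtColor(im,cv2.COLOR_BGR2HSV);m=cv2.inRange(hsv,(3,190,110),(14,255,255))
    q=np.zeros_like(m);x0,y0,x1,y1=box;q[y0:y1,x0:x1]=m[y0:y1,x0:x1]
    pts=cv2.findNonZero(q);print(n,len(pts),cv2.boundingRect(pts),cv2.minAreaRect(pts))
g=cv2.cvtColor(b,cv2.COLOR_BGR2GRAY)
c=cv2.inRange(g[270:300,440:475],0,90);k=cv2.connectedComponentsWithStats(c);print("slot",k[2],k[3]+[440,270])
for n,im,r in(("c1",a,(290,130,490,310)),("c2",b,(140,230,480,330))):
    x0,y0,x1,y1=r;f=800/(x1-x0)
    f=min(f,600/(y1-y0));cv2.imwrite(f"pics/{n}.png",cv2.resize(im[y0:y1,x0:x1],None,fx=f,fy=f,interpolation=cv2.INTER_CUBIC));print(n,f)
cv2.imwrite("pics/c3.png",np.hstack([cv2.resize(b[240:330,420:490],None,fx=5,fy=5,interpolation=2),cv2.resize(a[230:320,140:210],None,fx=5,fy=5,interpolation=2)]))
E
```

```text
scene 95 (419, 179, 13, 40) ((425.23895263671875, 198.38723754882812), (8.353273391723633, 40.04441833496094), 8.426968574523926)
top 30 (188, 295, 14, 4) ((194.6538543701172, 297.2691955566406), (2.7456257343292236, 13.335897445678711), 78.69007110595703)
slot [[   0    0   35   30 1010]
 [  11   12   11    6   40]] [[457.03366337 284.4950495 ]
 [456.15       284.625     ]]
c1 3.3333333333333335
c2 2.3529411764705883
```

View pics/c1.png

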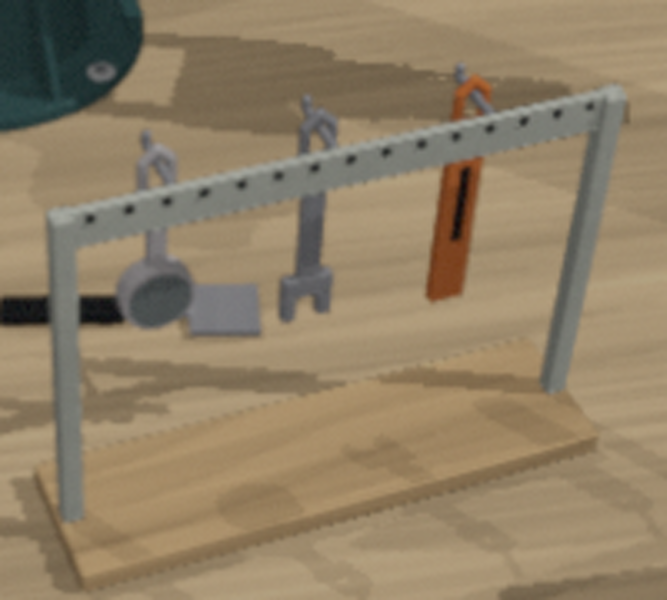

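View pics/c2.png

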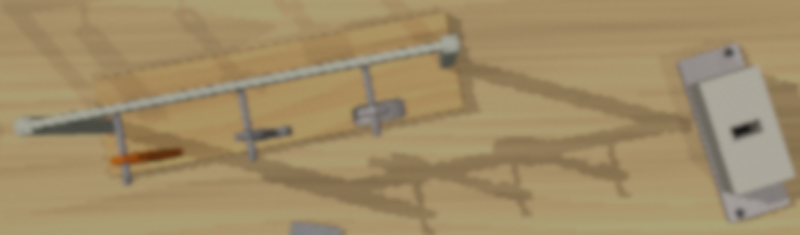

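View pics/c3.png

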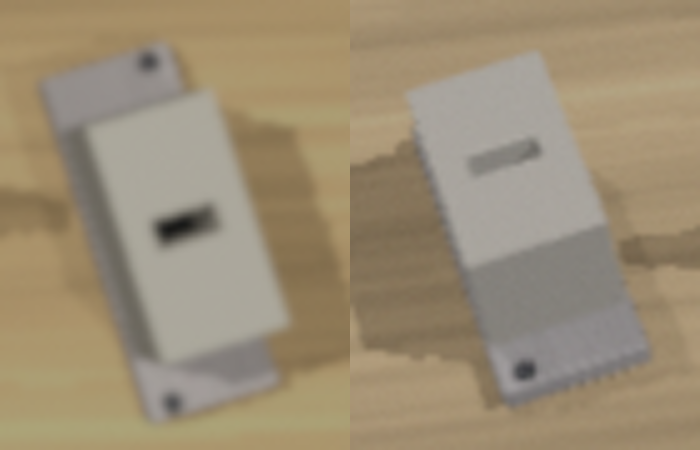

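```bash
python3 - <<'E'
from h import *
np.set_printoptions(precision=4,suppress=True)
for n,s,t in(("postL",(473.6,157.6),(150.2,283.5)),("postR",(308.6,196),(331.3,249.1)),("tipL",(428,151),(194,306.5)),("tipM",(382.1,160.6),(247.1,296.3)),("tipR",(333.8,171.4),(300.2,285.2)),("slot",(171,261.4),(457.2,284.8))):print(n,*tri(s,t))
A=onz("top",[(150.2,283.5),(331.3,249.1)],.264);print("posts",A);d=A[0]-A[1];print(np.hypot(*d[:2]),np.degrees(np.arctan2(d[1],d[0])))
print("tips",onz("top",[(194,306.5),(247.1,296.3),(300.2,285.2)],.256))
f=lambda P,o:np.array(P)/5+o
ct=f([(85,127),(212,90),(290,325),(163,362)],(420,240));cs=f([(57,95),(190,52),(256,228),(122,268)],(140,230))
for n,c,s in(("top",ct,(457.2,284.8)),("scene",cs,(171,261.4))):
    P=onz(n,c,.062)[:,:2];print(n,P.mean(0),"slot",onz(n,[s],.062)[0][:2],[ (round(np.hypot(*v),4),round(np.degrees(np.arctan2(v[1],v[0])),1)) for v in (P[1]-P[0],P[2]-P[1],P[3]-P[2],P[0]-P[3])])
pl=f([(42,85),(168,42),(280,380),(152,422)],(420,240));P=onz("top",pl,.012)[:,:2];print("plate",P.mean(0),[ (round(np.hypot(*v),4),round(np.degrees(np.arctan2(v[1],v[0])),1)) for v in (P[1]-P[0],P[2]-P[1],P[3]-P[2],P[0]-P[3])])
print("leverfoot",onz("scene",[(423.5,219.4)],.087), "top edge",onz("top",[(188,298.5)],.2615))
E
```

```text
postL [0.5059 0.3323 0.261 ] 0.0007737542809575621
postR [ 0.5624 -0.0023  0.2564] 5.951717047828625e-05
tipL [0.4617 0.2533 0.2546] 0.00118575374528509
tipM [0.4782 0.1551 0.2547] 0.001381405227903494
tipR [0.4964 0.0563 0.2548] 0.001448595946321083
slot [ 0.4888 -0.2898  0.0599] 0.0006185964115596191
posts [[ 0.506   0.3317  0.264 ]
 [ 0.5618 -0.0022  0.264 ]]
0.33845096550130765 99.49604987040142
tips [[0.4619 0.2536 0.256 ]
 [0.4784 0.1556 0.256 ]
 [0.4965 0.057  0.256 ]]
top [ 0.4882 -0.2895] slot [ 0.4889 -0.2889] [(np.float64(0.0606), np.float64(-75.2)), (np.float64(0.111), np.float64(-164.2)), (np.float64(0.0601), np.float64(104.6)), (np.float64(0.1108), np.float64(16.1))]
scene [ 0.4914 -0.2895] slot [ 0.4909 -0.2897] [(np.float64(0.06), np.float64(106.5)), (np.float64(0.1135), np.float64(15.0)), (np.float64(0.0563), np.float64(-76.4)), (np.float64(0.1106), np.float64(-163.1))]
plate [ 0.4853 -0.2904] [(np.float64(0.0639), np.float64(-72.6)), (np.float64(0.1669), np.float64(-164.1)), (np.float64(0.0639), np.float64(106.4)), (np.float64(0.1658), np.float64(15.9))]
leverfoot [[0.4809 0.2564 0.087 ]] top edge [[0.477  0.2631 0.2615]]
```

Emit:
move_arm(
  grip=[1,1,1,1,1,1,1,1,1,1],
  slide=[
    [0.47,-0.8,0.87],
    [0.47,-0.8,0.87],
    [0.47,-0.8,0.87],
    [0.47,-0.8,0.87],
    [0.47,-0.8,0],
    [0.47,-0.8,0],
    [0.47,-0.8,0],
    [0.47,-0.8,0],
    [0.47,-0.8,0],
    [0.47,-0.8,0],
  ],
  turn=[0.066,0.066,0.066,0.066,0.066,0,0,0,0,0],
  newtons=25,
)

```text
time: 0.93
position: [0.3557, 0.4572, 0.3007]
tcp_rot: [-0.0, -0.086, 0.996, -0.0]
ft_force: [0.3, 0.1, -0.4]
grip_width: 0.0911
grasp_force: 0.0
```

Emit:
move_arm(
  grip=[1,1,1,1,1,1,1,1,1,1],
  slide=[
    [0.52,-0.9,0],
    [0.52,-0.9,0],
    [0.52,-0.9,0],
    [0.52,-0.9,0],
    [0.52,-0.9,0],
    [0.52,-0.9,0],
    [0.52,-0.9,0],
    [0.52,-0.9,0],
    [0.55,-0.85,0],
    [0,0,0],
  ],
  turn=[0,0,0,0,0,0,0,0,0,0],
)

```text
time: 1.77
position: [0.4746, 0.2544, 0.3007]
tcp_rot: [-0.0, -0.085, 0.996, -0.0]
ft_force: [-0.2, 0.6, -0.8]
grip_width: 0.0913
grasp_force: 0.0
```

```bash
python3 - <<'E'
from h import *
s=manip.sense();print(s['position'],s['tcp_rot'])
cv2.imwrite("pics/w1.png",manip.read_camera("wrist"))
E
```

```text
[0.47457842 0.25436628 0.30074833] [-8.37737448e-07 -8.46412582e-02  9.96411429e-01 -3.48889023e-04]
```

View pics/w1.png

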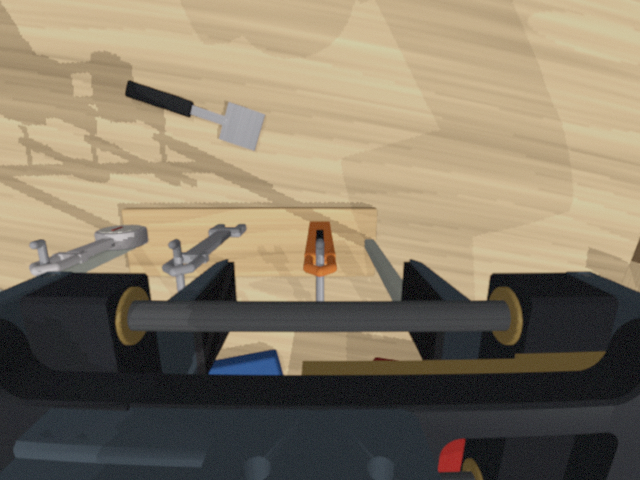

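```bash
cat >> h.py <<'E'
from scipy.spatial.transform import Rotation as Ro
def T():
    s=manip.sense();M=np.eye(4);q=s['tcp_rot'];M[:3,:3]=Ro.from_quat([q[1],q[2],q[3],q[0]]).as_matrix();M[:3,3]=s['position'];return M
E
python3 - <<'E'
from h import *
t=T();print("top L/R edge",onz("wrist",[(303,267),(337,267),(320,266)],.2615,t))
print("tip", onz("wrist",[(320.5,236)],.259,t),"foot",onz("wrist",[(319,222)],.087,t))
E
```

```text
top L/R edge [[0.47595579 0.24567539 0.2615    ]
 [0.47213794 0.26813317 0.2615    ]
 [0.47335212 0.25678582 0.2615    ]]
tip [[0.45356765 0.2537504  0.259     ]] foot [[0.47516096 0.25647294 0.087     ]]
```

Emit:
move_arm(
  grip=[1,1,1,1,1,1,1,1,1,1],
  slide=[
    [-0.12,0.06,0],
    [0,0,-0.5],
    [0,0,-0.5],
    [0,0,-0.5],
    [0,0,-0.5],
    [0,0,-0.5],
    [0,0,-0.5],
    [0,0,-0.5],
    [0,0,-0.5],
    [0,0,-0.5],
  ],
  turn=[0,0,0,0,0,0,0,0,0,0],
)

```text
time: 2.65
position: [0.4702, 0.2586, 0.1871]
tcp_rot: [-0.0, -0.086, 0.996, -0.0]
ft_force: [0.7, 0.4, 0.4]
grip_width: 0.0913
grasp_force: 0.0
```

Emit:
move_arm(
  grip=[-0.2,-0.4,-0.6,-1,-1,-1,-1,-1,-1,-1],
  slide=[
    [0,0,0],
    [0,0,0],
    [0,0,0],
    [0,0,0],
    [0,0,0],
    [0,0,0],
    [0,0,0],
    [0,0,0],
    [0,0,0],
    [0,0,0],
  ],
  turn=[0,0,0,0,0,0,0,0,0,0],
  newtons=25,
)

```text
time: 3.48
position: [0.4702, 0.2585, 0.1885]
tcp_rot: [-0.0, -0.086, 0.996, -0.0]
ft_force: [0.9, -7.5, 2.2]
grip_width: 0.0273
grasp_force: 5.4
```

Emit:
move_arm(
  grip=[-1,-1,-1,-1,-1,-1,-1,-1,-1,-1],
  slide=[
    [0,-0.04,0],
    [0,-0.04,0],
    [0,0,0],
    [0,0,0],
    [0,0,0],
    [0,0,0],
    [0,0,0],
    [0,0,0],
    [0,0,0],
    [0,0,0],
  ],
  turn=[0,0,0,0,0,0,0,0,0,0],
)

```text
time: 4.32
position: [0.4705, 0.2562, 0.1887]
tcp_rot: [0.0, -0.086, 0.996, -0.0]
ft_force: [2.2, -7.1, 4.3]
grip_width: 0.0242
grasp_force: 25.0
```

Emit:
move_arm(
  grip=[-1,-1,-1,-1,-1,-1,-1,-1,-1,-1],
  slide=[
    [0,0,0.12],
    [0,0,0.12],
    [0,0,0.12],
    [0,0,0.12],
    [0,0,0],
    [0,0,0],
    [0,0,0],
    [0,0,0],
    [0,0,0],
    [0,0,0],
  ],
  turn=[0,0,0,0,0,0,0,0,0,0],
  newtons=35,
)

```text
time: 5.15
position: [0.4701, 0.2566, 0.2003]
tcp_rot: [-0.0, -0.086, 0.996, -0.0]
ft_force: [0.1, -0.5, -0.1]
grip_width: 0.0238
grasp_force: 35.0
```

Emit:
move_arm(
  grip=[-1,-1,-1,-1,-1,-1,-1,-1,-1,-1],
  slide=[
    [-0.2,-0.034,0],
    [-0.2,-0.034,0],
    [-0.2,-0.034,0],
    [-0.2,-0.034,0],
    [-0.2,-0.034,0],
    [-0.2,-0.034,0],
    [-0.2,-0.034,0],
    [-0.2,-0.034,0],
    [-0.2,-0.034,0],
    [0,0,0],
  ],
  turn=[0,0,0,0,0,0,0,0,0,0],
)

```text
time: 5.98
position: [0.4242, 0.2487, 0.2004]
tcp_rot: [-0.0, -0.086, 0.996, -0.0]
ft_force: [0.8, 0.0, 0.3]
grip_width: 0.024
grasp_force: 35.0
```

Emit:
move_arm(
  grip=[-1,-1,-1,-1,-1,-1,-1,-1,-1,-1],
  slide=[
    [-0.4,-0.068,0],
    [-0.4,-0.068,0],
    [-0.4,-0.068,0],
    [-0.2,-0.034,0.5],
    [0,0,0.5],
    [0,0,0.5],
    [0,0,0.5],
    [0,0,0.3],
    [0,0,0],
    [0,0,0],
  ],
  turn=[0,0,0,0,0,0,0,0,0,0],
)

```text
time: 6.82
position: [0.3898, 0.2429, 0.2578]
tcp_rot: [0.0, -0.086, 0.996, 0.0]
ft_force: [-0.2, 0.3, -1.4]
grip_width: 0.0231
grasp_force: 35.0
```

Emit:
move_arm(
  grip=[-1,-1,-1,-1,-1,-1,-1,-1,-1,-1],
  slide=[
    [0.4,-0.8,0],
    [0.4,-0.8,0],
    [0.4,-0.8,0],
    [0.4,-0.8,0],
    [0.1,-0.9,0],
    [0,-0.9,0],
    [0,-0.9,0],
    [0,-0.9,0],
    [0,-0.9,0],
    [0,-0.9,0],
  ],
  turn=[0,0,0,0,0,0,0,0.03,0.033,0],
)

```text
time: 7.65
position: [0.4319, 0.0269, 0.2569]
tcp_rot: [-0.001, -0.137, 0.991, 0.0]
ft_force: [-0.4, 0.3, -0.3]
grip_width: 0.0242
grasp_force: 35.0
```

Emit:
move_arm(
  grip=[-1,-1,-1,-1,-1,-1,-1,-1,-1,-1],
  slide=[
    [0.1,-0.9,0],
    [0.2,-0.9,0],
    [0.2,-0.9,0],
    [0.2,-0.9,0],
    [0.2,-0.9,0],
    [0.2,-0.9,0],
    [0.2,-0.9,0],
    [0.2,-0.9,0],
    [0.2,-0.9,0],
    [0.2,-0.9,0],
  ],
  turn=[0,0,0,0,0,0,0,0,0,0],
)

```text
time: 8.48
position: [0.4797, -0.1979, 0.2567]
tcp_rot: [-0.001, -0.135, 0.991, 0.0]
ft_force: [0.1, 1.5, 0.1]
grip_width: 0.0235
grasp_force: 35.0
```

Emit:
move_arm(
  grip=[-1,-1,-1,-1,-1,-1,-1,-1,-1,-1],
  slide=[
    [0.03,-0.9,0],
    [0.03,-0.9,0],
    [0.03,-0.9,-0.2],
    [0.03,-0.9,-0.4],
    [0,0,-0.5],
    [0,0,-0.5],
    [0,0,-0.5],
    [0,0,-0.5],
    [0,0,-0.4],
    [0,0,0],
  ],
  turn=[0,0,0,0,0,0,0,0,0,0],
)

```text
time: 9.32
position: [0.4822, -0.2857, 0.1804]
tcp_rot: [-0.001, -0.135, 0.991, 0.001]
ft_force: [-1.3, 0.3, -0.8]
grip_width: 0.0237
grasp_force: 35.0
```

```bash
python3 - <<'E'
from h import *
print(manip.sense()['position'])
I={n:manip.read_camera(n) for n in("scene","top","wrist")}
for n in I: cv2.imwrite(f"pics/{n}2.png",I[n])
a=I["scene"][180:300,120:240];
cv2.imwrite("pics/m2.png",np.hstack([cv2.resize(a,(480,480),interpolation=2),cv2.resize(I["wrist"][150:350,250:390],(320,480),interpolation=2)]))
E
```

```text
[ 0.48219556 -0.28571887  0.18043358]
```

View pics/m2.png

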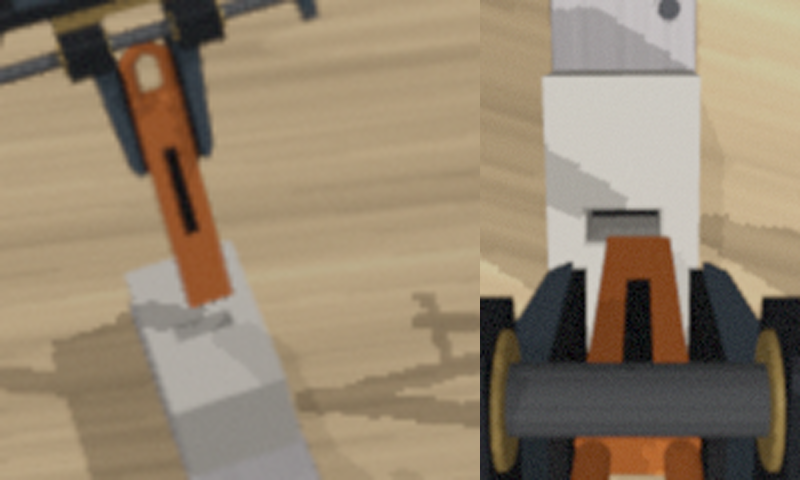

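```bash
python3 - <<'E'
from h import *
t=T();zf=.0794;np.set_printoptions(precision=4,suppress=True)
u=np.array([np.cos(.272),np.sin(.272)]);v=np.array([-u[1],u[0]])
sw=onz("wrist",[(313,244.3)],.062,t)[0][:2];fw=onz("wrist",[(319.6,249.2)],zf,t)[0][:2]+.0045*u
ss=onz("scene",[(170.75,261.5)],.062)[0][:2];fs=onz("scene",[(172.75,254.75)],zf)[0][:2]-.0045*u
for s,f in((sw,fw),(ss,fs)):d=s-f;print("slot",s,"foot",f,"d",d,"along u,v",d@u,d@v)
e=onz("wrist",[(296.8,237.9),(329.2,237.9),(296.8,250.8)],.062,t)[:,:2];print(np.linalg.norm(e[1]-e[0]),np.linalg.norm(e[2]-e[0]))
e=onz("wrist",[(306,249.2),(333.1,249.2)],zf,t)[:,:2];print(np.linalg.norm(e[1]-e[0]))
E
```

```text
slot [ 0.4901 -0.2902] foot [ 0.4928 -0.2832] d [-0.0027 -0.007 ] along u,v -0.0044842939363466845 -0.005998174944963125
slot [ 0.4911 -0.2902] foot [ 0.4851 -0.2838] d [ 0.0059 -0.0064] along u,v 0.003992832782900765 -0.007713137222975293
0.029469798482352927 0.012163319584631755
0.02338410155397378
```

Emit:
move_arm(
  grip=[-1,-1,-1,-1,-1,-1,-1,-1,-1,-1],
  slide=[
    [0.04,-0.13,0],
    [0.04,-0.13,0],
    [0,0,-0.1],
    [0,0,-0.1],
    [0,0,-0.1],
    [0,0,-0.1],
    [0,0,-0.08],
    [0,0,0],
    [0,0,0],
    [0,0,0],
  ],
  turn=[0,0,0,0,0,0,0,0,0,0],
)

```text
time: 10.3
position: [0.4852, -0.2935, 0.171]
tcp_rot: [0.0, -0.135, 0.991, -0.0]
ft_force: [-0.3, 0.8, -0.7]
grip_width: 0.0239
grasp_force: 35.0
```

```bash
python3 - <<'E'
from h import *
print(manip.sense()['position'])
I={n:manip.read_camera(n) for n in("scene","wrist")}
for n in I: cv2.imwrite(f"pics/{n}3.png",I[n])
cv2.imwrite("pics/m3.png",np.hstack([cv2.resize(I["scene"][230:290,140:200],(400,400),interpolation=2),cv2.resize(I["wrist"][210:290,280:360],(400,400),interpolation=2)]))
E
```

```text
[ 0.48522881 -0.29348138  0.17098404]
```

View pics/m3.png

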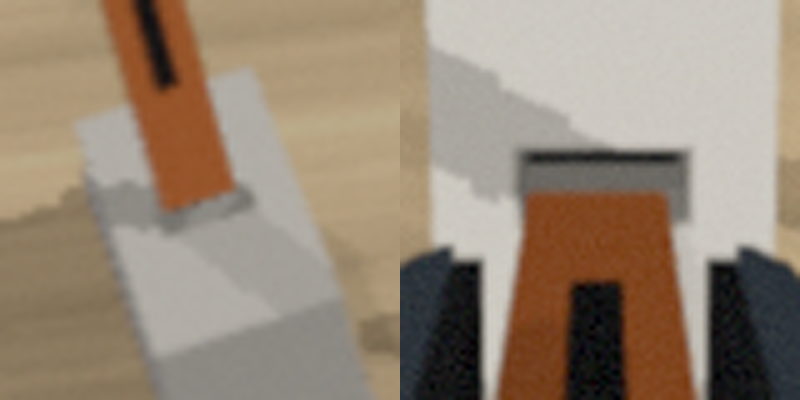

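```bash
python3 - <<'E'
from h import *
t=T();np.set_printoptions(precision=4,suppress=True)
u=np.array([np.cos(.272),np.sin(.272)]);v=np.array([-u[1],u[0]])
sw=onz("wrist",[(321,247.1)],.062,t)[0][:2];ss=onz("scene",[(170.9,261.4)],.062)[0][:2]
for zf in(.064,.068,.072):
  fw=onz("wrist",[(319.4,248.6)],zf,t)[0][:2]+.0045*u
  fs=onz("scene",[(169.55,260.15)],zf)[0][:2]-.0045*u
  for s,f in((sw,fw),(ss,fs)):d=s-f;print(zf,"slot",s,"foot",f,"along u,v",d@u,d@v)
E
```

```text
0.064 slot [ 0.4894 -0.29  ] foot [ 0.4949 -0.2899] along u,v -0.005327486626053754 0.0014084969086276765
0.064 slot [ 0.4908 -0.2899] foot [ 0.4843 -0.2936] along u,v 0.007265861769436822 0.0018552207707394459
0.068 slot [ 0.4894 -0.29  ] foot [ 0.4939 -0.2902] along u,v -0.004264360484392503 0.0014124196667518493
0.068 slot [ 0.4908 -0.2899] foot [ 0.4884 -0.2927] along u,v 0.0031254935627671354 0.0020594055281476786
0.072 slot [ 0.4894 -0.29  ] foot [ 0.4929 -0.2905] along u,v -0.003201234342731265 0.0014163424248759687
0.072 slot [ 0.4908 -0.2899] foot [ 0.4924 -0.2918] along u,v -0.001014874643902536 0.002263590285555965
```

Emit:
move_arm(
  grip=[-1,-1,-1,-1,-1,-1,-1,-1,-1,-1],
  slide=[
    [-0.11,0.035,0],
    [0,0,0],
    [0,0,-0.1],
    [0,0,-0.1],
    [0,0,-0.1],
    [0,0,-0.1],
    [0,0,-0.1],
    [0,0,-0.1],
    [0,0,0],
    [0,0,0],
  ],
  turn=[0,0,0,0,0,0,0,0,0,0],
  newtons=25,
)

```text
time: 11.23
position: [0.4823, -0.2926, 0.1557]
tcp_rot: [-0.0, -0.135, 0.991, 0.0]
ft_force: [-0.1, -0.1, -0.2]
grip_width: 0.0239
grasp_force: 25.0
```

Emit:
move_arm(
  grip=[-1,-1,-1,-1,-1,-1,-1,-1,-1,-1],
  slide=[
    [0,0,-0.1],
    [0,0,-0.1],
    [0,0,-0.1],
    [0,0,-0.1],
    [0,0,0],
    [0,0,0],
    [0,0,0],
    [0,0,0],
    [0,0,0],
    [0,0,0],
  ],
  turn=[0,0,0,0,0,0,0,0,0,0],
)

```text
time: 12.07
position: [0.4825, -0.2927, 0.146]
tcp_rot: [0.0, -0.135, 0.991, -0.0]
ft_force: [-0.8, -0.3, -1.2]
grip_width: 0.0241
grasp_force: 25.0
```

Emit:
move_arm(
  grip=[-1,-1,-1,-1,-1,-1,-1,-1,-1,-1],
  slide=[
    [0,0,-0.12],
    [0,0,-0.12],
    [0,0,-0.12],
    [0,0,-0.12],
    [0,0,-0.12],
    [0,0,-0.12],
    [0,0,-0.12],
    [0,0,-0.12],
    [0,0,0],
    [0,0,0],
  ],
  turn=[0,0,0,0,0,0,0,0,0,0],
)

```text
time: 12.9
position: [0.4823, -0.2926, 0.1217]
tcp_rot: [-0.0, -0.135, 0.991, 0.0]
ft_force: [0.8, 0.1, -0.7]
grip_width: 0.0237
grasp_force: 25.0
```

Emit:
move_arm(
  grip=[-1,-1,-1,-1,-1,-1,-1,-1,-1,-1],
  slide=[
    [0,0,-0.05],
    [0,0,-0.05],
    [0,0,-0.05],
    [0,0,-0.05],
    [0,0,0],
    [0,0,0],
    [0,0,0],
    [0,0,0],
    [0,0,0],
    [0,0,0],
  ],
  turn=[0,0,0,0,0,0,0,0,0,0],
)

```text
time: 13.73
position: [0.4826, -0.2927, 0.1172]
tcp_rot: [0.0, -0.135, 0.991, -0.0]
ft_force: [-1.0, 0.3, 5.6]
grip_width: 0.024
grasp_force: 25.0
```

Emit:
move_arm(
  grip=[-1,-1,-1,-1,-1,-1,-1,-1,-1,-1],
  slide=[
    [0,0,-0.04],
    [0,0,0],
    [0,0,0],
    [0,0,0],
    [0,0,0],
    [0,0,0],
    [0,0,0],
    [0,0,0],
    [0,0,0],
    [0,0,0],
  ],
  turn=[0,0,0,0,0,0,0,0,0,0],
)

```text
time: 14.57
position: [0.4831, -0.2929, 0.1171]
tcp_rot: [0.0, -0.135, 0.991, -0.0]
ft_force: [-2.6, 2.9, 17.5]
grip_width: 0.024
grasp_force: 25.0
```

On the floor. Release gently: opening about 34 mm first, then wide.

Emit:
move_arm(
  grip=[-0.5,-0.4,-0.2,0,0.2,0.2,0.2,0.2,0.2,0.2],
  slide=[
    [0,0,0.04],
    [0,0,0],
    [0,0,0],
    [0,0,0],
    [0,0,0],
    [0,0,0],
    [0,0,0],
    [0,0,0],
    [0,0,0],
    [0,0,0],
  ],
  turn=[0,0,0,0,0,0,0,0,0,0],
)

```text
time: 15.4
position: [0.4824, -0.2926, 0.1169]
tcp_rot: [-0.0, -0.135, 0.991, 0.0]
ft_force: [0.4, -0.3, -0.3]
grip_width: 0.0549
grasp_force: 0.0
```

Emit:
move_arm(
  grip=[0.2,0.2,0.2,0.2,0.2,0.2,0.2,0.2,0.2,0.2],
  slide=[
    [0,0,0.2],
    [0,0,0.5],
    [0,0,0.6],
    [0,0,0.6],
    [0,0,0.6],
    [0,0,0.6],
    [0,0,0.6],
    [0,0,0.6],
    [0,0,0.6],
    [0,0,0],
  ],
  turn=[0,0,0,0,0,0,0,0,0,0],
)

```text
time: 16.23
position: [0.4837, -0.2935, 0.2434]
tcp_rot: [0.002, -0.135, 0.991, -0.002]
ft_force: [0.5, -0.4, 1.0]
grip_width: 0.0547
grasp_force: 0.0
```

```bash
python3 - <<'E'
from h import *
I=manip.read_camera("scene")
cv2.imwrite("pics/s4.png",np.hstack([cv2.resize(I[150:310,100:260],(400,400),interpolation=2),cv2.resize(I[130:290,290:450],(400,400),interpolation=2)]))
E
```

```text
(no output)
```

View pics/s4.png

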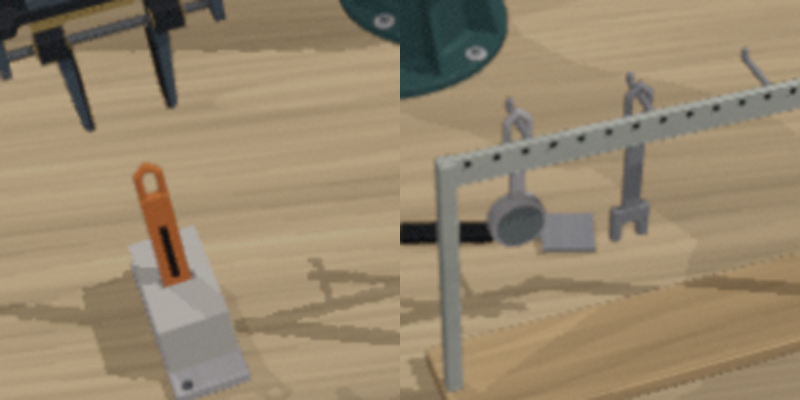

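The lever stands in the slot (foot at about pixel (177,283) in the left crop) with the gripper well above it. The wrench and gauge are still on their hooks.

```bash
python3 -c "
from bench import manip
print(manip.hand_in())"
```

```text
the job is handed in; nothing more can be done
None
```

The lever is off its hook and standing upright, eye up, on the floor of the block's slot, released and clear of the gripper. The wrench and gauge still hang, and I handed the job in at about 16 s; it returned no verdict.

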